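Sort the stray vials, then unhitch the medicine drawer's locking arm and hold it up

ROBOT

A 6-joint arm with a two-finger parallel gripper is mounted at the origin on the work surface. World frame = base frame: x ahead of the robot, y to its left, z up, the work surface at z = 0. Lengths are in m, angles in rad, forces in N, time in s.
With the tool pointing down it reaches from about 0.35 to 0.85 m from the base axis. Payload 8.1 kg.
Tool frame: the origin (TCP) lies at the very end of the fingers, on their centre line; the grasp point (between the pads) lies robot.hold_point_z behind it (robot.hold_point_z is the distance from the TCP to the grasp point, in m); z points along the fingers, y is the direction in which the jaws open and shut (so a half turn about z gives the same grasp; the last joint's range is limited). The gripper opens to 93 mm and grips with 3 to 60 N. Pads are 15 mm wide; open, the fingers measure 128 mm over their backs; the gripper's body (75 mm by 188 mm) begins 65 mm behind the grasp point.
Start: joints at [1.163, 0.13, 1.488, -0, 1.523, -0.085], TCP at [0.19, 0.569, 0.219] pointing down, gripper open.
Joint ranges: [-2.96, 2.96], [-0.89, 2.26], [0.02, 2.5], [-1.34, 4.48], [0, 2.73], [-2.66, 2.66]. Speed limits (rad/s): [2.39, 2.39, 2.79, 3.14, 3.14, 3.14].

INTERFACE

Orientations are given as a rotation vector (axis times angle).
In Python, from plant import robot, cams gives the robot as it stands. The module is installed in compiled form; this text tells all that it offers.
- The arm moves only by the tool step_arm, never from a script. Its argument "deltas" is a list of rows, each an object with "offset": the shift along the tool's x, y, z in cm, a list of three; "roll": the turn about the tool's z in rad. In form: [{"offset": [x, y, z], "roll": roll}, ...]. A call has 1 to 12 rows; each row shifts and turns the commanded pose from where the row before left it, along the tool's axes as they then stand; what a row does not reach is not made up. A row lasts 1/8 s, in which the tool goes at most 62.5 mm and 10.7 degrees, less where a joint would pass 70% of its speed; a pose out of reach is approached as far as the arm can. A call with a gripper value outside its range is refused whole. "fingers" is the finger opening in cm, from 0 to 9.3, set as the call begins (left out, the last holds). The fingers move at their own pace and stop on an object; "grip_force" is the grip in N (left out, the last holds). Time passes only in rows, so rows that do not move let the fingers close. It gives the time, the measured TCP pose, the force and the opening at its end, in the units of the state.
- robot.read_state(): the state, without advancing time (a new reading comes with each control period).
- cams.read_camera(name): name is "scene" or "top" or "wrist"; returns a dict with "pixels" (400x640x3 uint8, red, green, blue), "fx", "fy", "cx", "cy" (pixels), "extrinsics" (4x4, takes a point from world to camera coordinates). Camera axes: x right, y down, z forward; pixel columns grow to the right and rows downward; lengths in m; the calibration is good to about 2 mm. A picture is of the moment at which its call begins. There is no depth.
- robot.close_job(): hands the job in, once; it reports no verdict.
Trained networks look in a picture, given as the dict that the camera call returned (one of the last four; its "shot" number tells which), for a name from the list of things; names that differ only in an ending like _2 or _b are one class to them, and where a whole thing is asked for, a point or a joint stands for the part that bears it (a point fixed in the world has none). Each returns a list of dicts, best first, with "score" (0 to 1); they miss things now and then, are a little off and sometimes report something else, mostly with a low value. They report only what shows in the picture. A call takes as long as a camera call. They do not tell look-alikes from the thing itself.
- cams.boxes_of(picture, thing): "xy" ([column, row] in pixels, amid what is visible of it).
- cams.silhouettes(picture, thing): "mask" (400x640 bool, what is visible of it) and "xy" ([column, row] in pixels, amid what is visible of it).
- cams.pinpoint(picture, thing): "xy" ([column, row] in pixels: a listed point, or the origin of a listed thing).
The state is a dict: "t": time; "q": joint angles; "dq": joint speeds; "joint_torque": joint torques, N m; "tool_pos": TCP position; "orientation": TCP orientation; "force": force on the tool from outside, world axes, zero at the start; "wrist_torque": the same for the moment, N m; "opening": finger opening in m.
Only numpy, scipy, OpenCV 4.12 (cv2) and the standard library are available. Lean on these libraries where they do the work, as an engineer would, in place of code of your own. Each camera call takes 0.05 s, during which the arm holds its last target. There are 200 camera calls.

TASK

Stand the two stray pill vials upright in the empty place at the robot's end of the row tray that holds vials of their own height, short with short and tall with tall, and let go of them. Then free the drawer's steel locking arm: pull the sprung latch knob on its end sideways, to the left as seen from the robot, until it stops, lift the arm's end off the ball and finish while still holding it in the gripper, steady, with its end at least 8 cm above the ball, so that the nurse can pull the drawer out. Do not disturb the jar, cup and clicker standing on top of the drawer.

Things in the scene. Friction and masses are not known exactly. Their poses are not given: they have to be found in the camera images.
- vial_short_mid (a point): centre (27.5 mm above its underside) of the short stray vial: upright amber cylinder with white cap, diameter 32 mm throughout, height 55 mm, about 30 g, standing on the table. Its z axis points up.
- vial_tall_mid (a point): centre (42.5 mm above its underside) of the tall stray vial: same look and 32 mm diameter, height 85 mm, about 45 g, standing on the table. Its z axis points up.
- row_short: dark wood row tray fixed to the table, 155 x 52 mm, long along its x, which points away from the robot; origin at the centre of its underside. Floor 4 mm thick, walls 4 mm thick with tops at 12 mm, channel 44 mm wide. Two fixed 55 mm vials stand in it at x = +5 and +50 mm; the empty place is at its robot (-x) end. The two trays may swap places from run to run.
- row_tall: the same tray, but its two fixed vials are 85 mm tall; origin and axes as row_short.
- row_short_gap (a point): middle of the empty place of row_short, on the tray's floor (4 mm above the table), 42 mm from the tray's centre towards -x. A vial has 15 mm of play along the row and 6 mm across, each way.
- row_tall_gap (a point): middle of the empty place of row_tall, likewise.
- chest: low pine drawer unit fixed to the table, 224 mm deep (x) x 264 mm wide (y) x 130 mm high; origin at the centre of its underside; +x points away from the robot, +y to the left as seen from the robot, z up. The drawer front with the peg rail beneath it faces -x.
- ball (a point): centre of the 32 mm steel ball fixed on a bracket in front of the drawer, 130 mm before the chest's centre and 148 mm above the table; axes parallel to the chest's.
- locking_arm: steel arm 30 mm wide along the chest's top; origin on its far-end hinge axis, 148 mm above the table. It reaches 202 mm to -x, ending in a 44 mm square socket over the ball (top 22 mm above ball centre). Axes parallel to the chest's when down; swings about its +y, -x end rising, to 1.1 rad. About 0.37 kg with latch; falls back if let go. It cannot rise unless the latch is pulled.
- socket (a point): centre of the arm's socket, 180 mm from the hinge along the arm's -x; it coincides with the ball's centre when the arm is down.
- latch (a joint): slide of the latch across the arm along the arm's +y (left as seen from the robot), m: 0 at rest (catch under the ball), 0.014 at its stop; the ball is free above about 0.008. The spring pulls back with about 2 N at rest and 7 N at the stop. Once the arm is up the latch may spring back.
- latch_knob (a point): grasp point of the latch's upright black knob, 20 mm (x) x 12 mm (y) x 45 mm high, on top of the socket. In the arm's frame at rest: x -180, y -7, z +53 mm (knob spans z 27 to 72; a slide plate lies below). Moves with latch and arm. Pinched across its 12 mm (along y) it can turn between the fingers as the arm swings, so the gripper may keep pointing down.
- pill_jar: amber jar, diameter 52 mm, 75 mm high, on the chest's top right of the arm; leave alone. Origin at the centre of its underside.
- medicine_cup: white ceramic cup, diameter 44 mm, 38 mm high, on the chest's top left of the arm; leave alone. Origin at the centre of its underside.
- dose_clicker: chrome disc-shaped counter, diameter 38 mm, 32 mm high, on the chest's top behind the cup; leave alone. Origin at the centre of its underside.
Things that resemble listed ones, but are neither listed nor needed, are in the scene too. What is shaped like the part that bears vial_tall_mid but pink is not meant. Leave any turquoise look-alike of the part that bears vial_short_mid alone.

How it is judged:
By the outcome, as a careful person would: the job done as asked, in the order asked, and still so for the second after the job is handed in, while the arm keeps its last pose, push and grip.
It also fails if it takes over 67 s, if anything falls off the work surface, if the arm or the gripper's body presses on something with over 40 N, if the wrist force passes 120 N, or if a joint passes its speed limit or range.

## Working session

There is one attempt and no reset: what is moved stays moved. The work goes in short steps, Python scripts to look and compute and a tool call to move; the robot and the scene stay as the last step left them, time stands still between calls to the robot, and variables do not carry over. Pictures are saved under pics/ and viewed, about 8 in all and at most 12, crops included, and the job is handed in when it is done.

Besides the shell and the picture viewer there is one more tool, called after ">>>" by a JSON object that holds its "api" and its "payload". step_arm: Moves the arm, as the interface text tells. Its arguments: {"type":"object","properties":{"deltas":{"type":"array"},"fingers":{"type":"number"},"grip_force":{"type":"number"}},"required":["deltas"]}

```bash
mkdir -p pics; cat > h.py <<'E'
import numpy as np, cv2
from plant import robot, cams
from scipy.spatial.transform import Rotation as R
def save(p,n): cv2.imwrite('pics/'+n,p['pixels'][:,:,::-1])
def ray(p,xy):
    E=np.array(p['extrinsics']);Rm=E[:3,:3];t=E[:3,3]
    d=Rm.T@np.array([(xy[0]-p['cx'])/p['fx'],(xy[1]-p['cy'])/p['fy'],1]);return -Rm.T@t,d
def atz(p,xy,z):
    c,d=ray(p,xy);return c+d*(z-c[2])/d[2]
def proj(p,X):
    E=np.array(p['extrinsics']);c=E[:3,:3]@np.array(X)+E[:3,3]
    return np.array([p['fx']*c[0]/c[2]+p['cx'],p['fy']*c[1]/c[2]+p['cy']])
def tri(obs):
    A=np.zeros((3,3));b=np.zeros(3)
    for p,xy in obs:
        c,d=ray(p,xy);d=d/np.linalg.norm(d);M=np.eye(3)-np.outer(d,d);A+=M;b+=M@c
    return np.linalg.solve(A,b)
E
python3 - <<'E'
from h import *
np.set_printoptions(precision=4,suppress=True)
s=robot.read_state();print(s['t'],s['tool_pos'],s['orientation'],s['opening'],robot.hold_point_z)
print(R.from_rotvec(s['orientation']).as_matrix())
P={n:cams.read_camera(n) for n in('scene','top')}
Z=dict(vial_short_mid=.0275,vial_tall_mid=.0425,row_short=0,row_tall=0,row_short_gap=.004,row_tall_gap=.004,chest=0,ball=.148,locking_arm=.148,socket=.148,latch_knob=.201,pill_jar=.13,medicine_cup=.13,dose_clicker=.13)
for n,p in P.items():
    save(p,n+'0.png'); print(n,ray(p,(320,200))[0])
    for k,z in Z.items():
        for d in cams.pinpoint(p,k)[:4]: print(n,k,round(d['score'],2),np.round(d['xy']),atz(p,d['xy'],z)[:2])
E
```

```text
0.0 [0.1901 0.5685 0.2176] [-0.5048 -3.1003  0.0029] 0.09338733616266978 0.0188
[[-0.9484  0.3172 -0.0007]
 [ 0.3172  0.9484 -0.0017]
 [ 0.0001 -0.0019 -1.    ]]
scene [0.8016 0.4523 0.9746]
scene vial_short_mid 0.48 [376. 176.] [ 0.3605 -0.0352]
scene vial_tall_mid 0.85 [314. 146.] [ 0.4573 -0.1982]
scene vial_tall_mid 0.61 [330. 127.] [ 0.3844 -0.2356]
scene vial_tall_mid 0.43 [368. 210.] [0.4428 0.0464]
scene row_short 0.77 [278. 187.] [ 0.5965 -0.1563]
scene row_short 0.42 [365. 214.] [0.4396 0.0355]
scene row_tall 0.88 [256. 154.] [ 0.5988 -0.2867]
scene row_short_gap 0.59 [292. 180.] [ 0.5538 -0.1545]
scene row_short_gap 0.16 [308. 315.] [0.6984 0.1922]
scene row_tall_gap 0.8 [269. 149.] [ 0.5599 -0.2821]
scene chest 0.91 [316. 282.] [0.6414 0.132 ]
scene chest 0.66 [257. 153.] [ 0.5939 -0.2908]
scene locking_arm 0.85 [298. 269.] [0.684  0.1375]
scene socket 0.75 [366. 226.] [0.5085 0.1245]
scene latch_knob 0.88 [367. 212.] [0.5083 0.12  ]
scene latch_knob 0.58 [291. 180.] [ 0.6056 -0.0313]
scene pill_jar 0.73 [305. 225.] [0.6184 0.0456]
scene pill_jar 0.24 [276. 186.] [ 0.6261
[... 313 characters left out ...]
 0.92 [372. 190.] [ 0.5982 -0.1512]
top row_short 0.69 [373. 206.] [ 0.5527 -0.1502]
top row_short 0.52 [264. 218.] [0.5348 0.1538]
top row_tall 0.84 [414. 191.] [ 0.5917 -0.2669]
top row_short_gap 0.77 [377. 206.] [ 0.5523 -0.16  ]
top row_tall_gap 0.91 [420. 203.] [ 0.5567 -0.2794]
top chest 0.98 [269. 184.] [0.6301 0.1376]
top ball 0.66 [264. 218.] [0.5088 0.1365]
top locking_arm 0.92 [261. 147.] [0.6891 0.1423]
top socket 0.75 [268. 221.] [0.5001 0.1287]
top socket 0.47 [227. 171.] [0.6309 0.2263]
top latch_knob 0.55 [268. 210.] [0.516  0.1231]
top pill_jar 0.92 [300. 174.] [0.6201 0.0468]
top medicine_cup 0.68 [228. 171.] [0.6347 0.2269]
top dose_clicker 0.57 [230. 144.] [0.7065 0.2228]
```

```bash
python3 - <<'E'
import cv2
a=cv2.imread('pics/scene0.png');b=cv2.imread('pics/top0.png')
a=cv2.resize(a[90:340,200:440],None,fx=1.66,fy=2.4*0+1.66,interpolation=cv2.INTER_CUBIC)
b=cv2.resize(b[110:310,200:440],None,fx=1.66,fy=1.66,interpolation=cv2.INTER_CUBIC)
b=cv2.copyMakeBorder(b,0,a.shape[0]-b.shape[0],0,0,cv2.BORDER_CONSTANT)
cv2.imwrite('pics/c0.png',cv2.hconcat([a,b]))
E
```

```text
(no output)
```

View pics/c0.png

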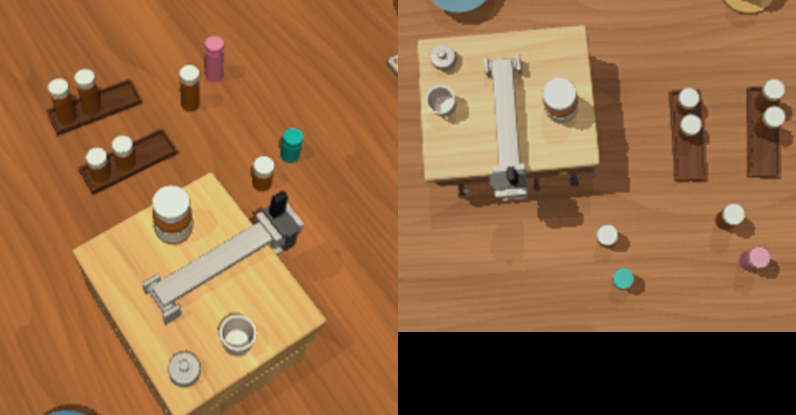

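The crop shows the short amber vial at scene ≈(358,194) / top ≈(326,252) with turquoise next to it. The tall amber vial is at scene ≈(314,143) / top ≈(403,240) with pink behind it. The right-hand outer tray holds the tall vials, and the tray nearer the chest the short ones.

```bash
cat > m1.py <<'E'
from h import *
np.set_printoptions(precision=4,suppress=True)
P={n:cams.read_camera(n) for n in('scene','top')}
for n,p in P.items():
    im=p['pixels'].astype(int); w=((im.min(2)>150)&(im.max(2)-im.min(2)<50)).astype(np.uint8)
    N,L,S,C=cv2.connectedComponentsWithStats(w)
    for i in range(1,N):
        if 25<S[i,4]<900: print(n,S[i,4],C[i],'z.055',atz(p,C[i],.055)[:2],'z.085',atz(p,C[i],.085)[:2])
    for k in('vial_short_mid','vial_tall_mid','row_short','row_tall','latch_knob'):
        for d in cams.silhouettes(p,k)[:4]:
            ys,xs=np.nonzero(d['mask']);
            print(n,k,round(d['score'],2),d['xy'],len(xs),xs.min(),xs.max(),ys.min(),ys.max(),im[d['mask']].mean(0))
E
python3 m1.py
```

```text
scene 150 [371.7733   4.4067] z.055 [-0.019 -0.627] z.085 [ 0.0078 -0.5918]
scene 408 [144.5931  96.0907] z.055 [ 0.8018 -0.6109] z.085 [ 0.8018 -0.5762]
scene 86 [313.6744 133.6047] z.055 [ 0.4413 -0.2283] z.085 [ 0.4531 -0.2061]
scene 86 [250.407  135.9419] z.055 [ 0.5964 -0.3112] z.085 [ 0.6031 -0.2863]
scene 85 [234.5647 141.8353] z.055 [ 0.6429 -0.3147] z.085 [ 0.6481 -0.2897]
scene 259 [156.4556 176.0888] z.055 [ 0.8666 -0.3151] z.085 [ 0.8645 -0.2901]
scene 91 [272.989  176.4505] z.055 [ 0.604  -0.1577] z.085 [ 0.6105 -0.1378]
scene 98 [257.4796 183.7551] z.055 [ 0.6489 -0.1578] z.085 [ 0.6539 -0.1379]
scene 103 [358.6311 189.0485] z.055 [ 0.4332 -0.0109] z.085 [0.4452 0.0042]
scene 331 [302.5468 211.006 ] z.055 [ 0.5879 -0.0276] z.085 [ 0.5948 -0.0119]
scene 30 [377.  219.9] z.055 [0.4432 0.0872] z.085 [0.4549 0.0991]
scene 185 [342.4541 291.4324] z.055 [0.6111 0.1982] z.085 [0.6174 0.2065]
scene 228 [310.3947 311.5175] z.055 [0.695  0.2013] z.085 [0.6985 0.2094]
scene vial_short_mid 0.78 [374.1, 176.9] 190 370 382 168 186 [ 23.2211 126.3316 112.9368]
scene vial_tall_mid 0.74
[... 1782 characters left out ...]
7.088   90.3419  69.9863]
top vial_tall_mid 0.79 [415.6, 264.6] 166 406 422 260 271 [177.8976 124.5843 132.9398]
top vial_tall_mid 0.73 [399.5, 239.2] 176 391 407 233 247 [165.1307 155.6989 139.0227]
top row_short 0.81 [373.1, 190.1] 1099 363 386 163 219 [120.596   93.626   73.2857]
top row_short 0.32 [265.8, 179.3] 8537 212 320 126 230 [190.9393 169.8487 127.0158]
top row_tall 0.76 [416.0, 186.8] 1164 410 432 158 216 [116.4948  89.6495  69.3033]
top latch_knob 0.66 [265.7, 180.6] 8501 212 320 126 230 [191.2415 170.1396 127.2117]
top latch_knob 0.62 [267.1, 216.4] 212 256 276 211 223 [85.3255 82.5991 76.2689]
top latch_knob 0.47 [295.7, 171.3] 477 287 309 157 183 [171.4927 164.2704 148.8763]
```

>>> {"api": "step_arm", "payload": {"deltas": [{"offset":[0,0,-1],"roll":-0.16},{"offset":[0,0,-1],"roll":-0.16},{"offset":[-1.9,-4.6,0],"roll":0},{"offset":[-1.9,-4.6,0],"roll":0},{"offset":[-1.9,-4.6,0],"roll":0},{"offset":[-1.9,-4.6,0],"roll":0},{"offset":[-1.9,-4.6,0],"roll":0},{"offset":[-1.9,-4.6,0],"roll":0},{"offset":[-1.9,-4.6,0],"roll":0},{"offset":[-1.9,-4.6,0],"roll":0},{"offset":[-1.9,-4.6,0],"roll":0},{"offset":[-1.9,-4.6,0],"roll":0}], "fingers": 9.3, "grip_force": 15}}

```text
t: 3.6
tool_pos: [0.3795, 0.107, 0.239]
orientation: [0.004, 3.14, 0.0]
force: [0.6, 0.3, -0.4]
opening: 0.0931
```

>>> {"api": "step_arm", "payload": {"deltas": [{"offset":[-1.7,-3.9,0],"roll":0},{"offset":[-1.7,-3.9,0],"roll":0},{"offset":[-1.7,-3.9,0],"roll":0},{"offset":[0,0,0],"roll":0}]}}

```text
t: 4.1
tool_pos: [0.4302, -0.0109, 0.2386]
orientation: [-0.01, -3.141, 0.001]
force: [-0.2, 0.5, -0.4]
opening: 0.0932
```

```bash
python3 - <<'E'
from h import *
np.set_printoptions(precision=4,suppress=True)
s=robot.read_state();print(s['t'],s['tool_pos'],s['orientation'])
p=cams.read_camera('wrist');save(p,'w1.png');print(ray(p,(320,200)))
X=[.431,-.0105,.055];print('expect cap',proj(p,X),'tcp',proj(p,s['tool_pos']))
im=p['pixels'].astype(int); w=((im.min(2)>140)&(im.max(2)-im.min(2)<50)).astype(np.uint8)
N,L,S,C=cv2.connectedComponentsWithStats(w)
for i in range(1,N):
    if S[i,4]>150: print(S[i],C[i],atz(p,C[i],.055),atz(p,C[i],.085))
E
```

```text
4.1 [ 0.4302 -0.0109  0.2386] [-0.0104 -3.1415  0.0009]
(array([ 0.3475, -0.0103,  0.4042]), array([ 0.3023,  0.0044, -0.9533]))
expect cap [318.4035 178.3713] tcp [318.0593 246.9061]
[305 165  27  27 555] [317.9279 177.9802] [ 0.4305 -0.0111  0.055 ] [ 0.4234 -0.011   0.085 ]
[131 189  32  28 640] [145.9109 202.6062] [ 0.4602 -0.2233  0.055 ] [ 0.4505 -0.205   0.085 ]
[448 264  51  11 425] [474.6024 268.7035] [0.555  0.1954 0.055 ] [0.5372 0.1777 0.085 ]
```

View pics/w1.png

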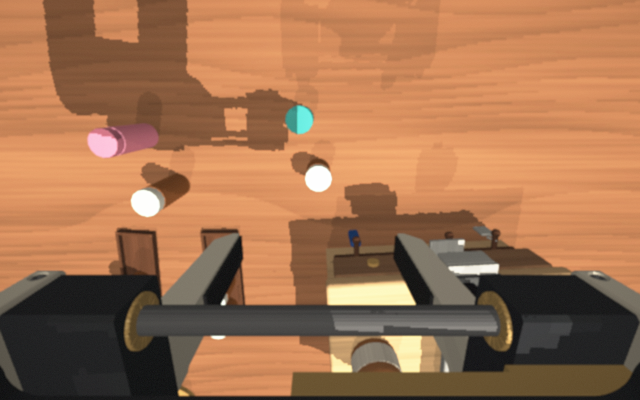

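>>> {"api": "step_arm", "payload": {"deltas": [{"offset":[0,0,5],"roll":0},{"offset":[0,0,5],"roll":0},{"offset":[0,0,5],"roll":0},{"offset":[0,0,3],"roll":0},{"offset":[0,0,2],"roll":0},{"offset":[0,0,1.6],"roll":0},{"offset":[0,0,0],"roll":0}]}}

```text
t: 5.03
tool_pos: [0.4287, -0.0079, 0.0218]
orientation: [-0.003, -3.14, -0.001]
force: [-0.1, 0.2, 0.6]
opening: 0.0927
```

>>> {"api": "step_arm", "payload": {"deltas": [{"offset":[0,0,0]},{"offset":[0,0,0]},{"offset":[0,0,0]},{"offset":[0,0,0]},{"offset":[0,0,0]},{"offset":[0,0,0]}], "fingers": 2.5, "grip_force": 12}}

```text
schema error: expected keys offset, roll
```

>>> {"api": "step_arm", "payload": {"deltas": [{"offset":[0,0,0],"roll":0},{"offset":[0,0,0],"roll":0},{"offset":[0,0,0],"roll":0},{"offset":[0,0,0],"roll":0},{"offset":[0,0,0],"roll":0},{"offset":[0,0,0],"roll":0}], "fingers": 2.5, "grip_force": 12}}

```text
t: 5.78
tool_pos: [0.4297, -0.0087, 0.0226]
orientation: [0.004, 3.142, -0.0]
force: [-0.1, -0.3, -0.2]
opening: 0.0374
```

>>> {"api": "step_arm", "payload": {"deltas": [{"offset":[0,0,0],"roll":0},{"offset":[0,0,0],"roll":0},{"offset":[0,0,0],"roll":0}]}}

```text
t: 6.15
tool_pos: [0.4297, -0.0087, 0.0226]
orientation: [-0.004, -3.142, 0.0]
force: [0.4, 0.3, 0.9]
opening: 0.0317
```

>>> {"api": "step_arm", "payload": {"deltas": [{"offset":[0,0,-3],"roll":0},{"offset":[0,0,-4],"roll":0},{"offset":[0,-2,-3],"roll":0},{"offset":[0,-4,0],"roll":0},{"offset":[0,-4,0],"roll":0},{"offset":[-3,-4,0],"roll":0},{"offset":[-4,-0.7,0],"roll":0},{"offset":[-4,0,0],"roll":0},{"offset":[-1.6,0,0],"roll":0},{"offset":[0,0,0],"roll":0},{"offset":[0,0,0],"roll":0}]}}

```text
t: 7.52
tool_pos: [0.5545, -0.1558, 0.1222]
orientation: [-0.004, -3.14, -0.0]
force: [0.6, 1.1, -0.5]
opening: 0.0316
```

```bash
cat > m2.py <<'E'
from h import *
import sys
np.set_printoptions(precision=4,suppress=True)
s=robot.read_state();print(s['t'],s['tool_pos'],s['orientation'],s['opening'],s['force'])
P={n:cams.read_camera(n) for n in ('top','scene')}
for n,p in P.items():
    im=p['pixels'].astype(int); w=((im.min(2)>150)&(im.max(2)-im.min(2)<50)).astype(np.uint8)
    N,L,S,C=cv2.connectedComponentsWithStats(w)
    for i in range(1,N):
        if 40<S[i,4]<150: print(n,S[i,4],C[i],'.059',atz(p,C[i],.059)[:2],'.089',atz(p,C[i],.089)[:2])
a,b=P['scene']['pixels'][90:340,200:440],P['top']['pixels'][110:310,200:440]
b=cv2.copyMakeBorder(b,0,50,0,0,cv2.BORDER_CONSTANT)
cv2.imwrite('pics/'+sys.argv[1],cv2.resize(cv2.hconcat([a,b]),None,fx=1.66,fy=1.66)[:,:,::-1])
E
python3 m2.py c1.png
```

```text
7.525 [ 0.5545 -0.1558  0.1222] [-0.0042 -3.1405 -0.0004] 0.03162631270474015 [ 0.5866  1.0611 -0.5306]
top 137 [226.1022 142.8029] .059 [0.7367 0.2468] .089 [0.7258 0.2408]
top 106 [226.3491 170.4528] .059 [0.6583 0.2466] .089 [0.6495 0.2405]
top 53 [267.1509 225.4151] .059 [0.5035 0.1402] .089 [0.4987 0.137 ]
top 81 [402.2716 237.0741] .059 [ 0.4563 -0.212 ] .089 [ 0.4527 -0.2061]
scene 64 [314.6562 132.7969] .059 [ 0.4391 -0.2265] .089 [ 0.451  -0.2043]
scene 86 [250.407  135.9419] .059 [ 0.5973 -0.3079] .089 [ 0.604 -0.283]
scene 87 [234.5747 141.8851] .059 [ 0.6437 -0.3112] .089 [ 0.6488 -0.2862]
scene 94 [273.1489 176.5106] .059 [ 0.6046 -0.1547] .089 [ 0.6111 -0.1348]
scene 99 [257.4848 183.8081] .059 [ 0.6496 -0.155 ] .089 [ 0.6546 -0.1351]
```

View pics/c1.png

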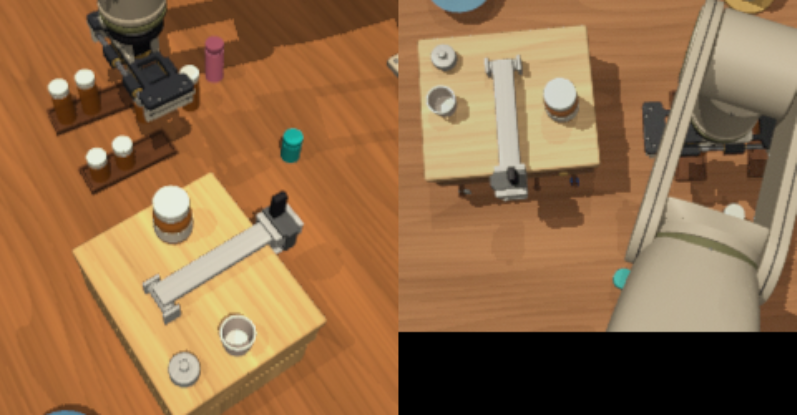

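>>> {"api": "step_arm", "payload": {"deltas": [{"offset":[-0.1,0.1,4],"roll":0},{"offset":[0,0,3],"roll":0},{"offset":[0,0,1.2],"roll":0},{"offset":[0,0,0.8],"roll":0},{"offset":[0,0,0.4],"roll":0},{"offset":[0,0,0.1],"roll":0},{"offset":[0,0,0],"roll":0},{"offset":[0,0,0],"roll":0}]}}

```text
t: 8.62
tool_pos: [0.5567, -0.1552, 0.0282]
orientation: [0.004, 3.141, -0.001]
force: [0.7, -0.9, -0.5]
opening: 0.0321
```

>>> {"api": "step_arm", "payload": {"deltas": [{"offset":[0,0,0.1],"roll":0},{"offset":[0,0,0],"roll":0},{"offset":[0,0,0],"roll":0}]}}

```text
t: 9.0
tool_pos: [0.5563, -0.155, 0.0267]
orientation: [0.004, 3.142, -0.0]
force: [0.8, 0.5, 0.4]
opening: 0.0317
```

>>> {"api": "step_arm", "payload": {"deltas": [{"offset":[0,0,0],"roll":0},{"offset":[0,0,0],"roll":0},{"offset":[0,0,0],"roll":0},{"offset":[0,0,0],"roll":0},{"offset":[0,0,-2],"roll":0},{"offset":[0,0,-4],"roll":0},{"offset":[0,0,-5],"roll":0},{"offset":[0,0,-5],"roll":0},{"offset":[2,-1,-2],"roll":0},{"offset":[4,-2,0],"roll":0},{"offset":[4,-2,0],"roll":0},{"offset":[0,0,0],"roll":0}], "fingers": 6.0}}

```text
t: 10.5
tool_pos: [0.4545, -0.2059, 0.2084]
orientation: [0.008, 3.14, -0.002]
force: [0.7, 0.3, 0.6]
opening: 0.0601
```

```bash
python3 - <<'E'
from h import *
np.set_printoptions(precision=4,suppress=True)
s=robot.read_state();print(s['t'],s['tool_pos'],s['orientation'])
p=cams.read_camera('wrist');save(p,'w2.png')
im=p['pixels'].astype(int); w=((im.min(2)>140)&(im.max(2)-im.min(2)<50)).astype(np.uint8)
N,L,S,C=cv2.connectedComponentsWithStats(w)
for i in range(1,N):
    if S[i,4]>150: print(S[i],C[i],atz(p,C[i],.059),atz(p,C[i],.085))
E
```

```text
10.5 [ 0.4545 -0.2059  0.2084] [ 0.0084  3.1403 -0.0022]
[302 172  32  32 774] [317.4302 187.5491] [ 0.4577 -0.2068  0.059 ] [ 0.4506 -0.2067  0.085 ]
[348 256  24  24 459] [359.4619 268.0196] [ 0.5574 -0.1573  0.059 ] [ 0.5421 -0.1612  0.085 ]
[347 288  26  17 371] [359.7358 297.0809] [ 0.598  -0.1555  0.059 ] [ 0.5793 -0.1596  0.085 ]
[238 337  27  22 471] [251.4034 347.2463] [ 0.6741 -0.2947  0.059 ] [ 0.6492 -0.2873  0.085 ]
```

View pics/w2.png

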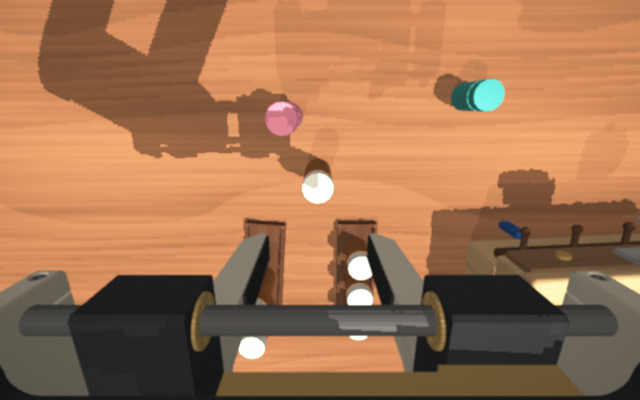

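Short vial stands in line in its tray (cap at (359,268)); the tall vial's cap is at (317,188). Grasping it now.

>>> {"api": "step_arm", "payload": {"deltas": [{"offset":[0.4,0,0],"roll":0},{"offset":[0,0,4],"roll":0},{"offset":[0,0,5],"roll":0},{"offset":[0,0,4],"roll":0},{"offset":[0,0,2.6],"roll":0},{"offset":[0,0,1],"roll":0},{"offset":[0,0,0],"roll":0}], "fingers": 7.0}}

```text
t: 11.42
tool_pos: [0.4524, -0.2043, 0.0406]
orientation: [-0.003, -3.141, -0.001]
force: [0.2, 0.2, 0.6]
opening: 0.0701
```

>>> {"api": "step_arm", "payload": {"deltas": [{"offset":[0,0,0],"roll":0},{"offset":[0,0,0],"roll":0},{"offset":[0,0,0],"roll":0},{"offset":[0,0,0],"roll":0},{"offset":[0,0,0],"roll":0},{"offset":[0,0,0],"roll":0}], "fingers": 2.5}}

```text
t: 12.18
tool_pos: [0.4523, -0.2049, 0.0409]
orientation: [0.005, 3.141, -0.0]
force: [0.1, 0.3, 2.2]
opening: 0.0319
```

>>> {"api": "step_arm", "payload": {"deltas": [{"offset":[0,0,-3],"roll":0},{"offset":[0,0,-4],"roll":0},{"offset":[0,0,-4],"roll":0},{"offset":[-2,-1.5,-1],"roll":0},{"offset":[-4,-3,0],"roll":0},{"offset":[-3,-2,0],"roll":0},{"offset":[-1.4,-0.9,0],"roll":0},{"offset":[0,0,0],"roll":0},{"offset":[0,0,0],"roll":0}]}}

```text
t: 13.3
tool_pos: [0.5553, -0.2785, 0.1601]
orientation: [-0.004, -3.141, -0.001]
force: [-0.6, 0.9, -1.2]
opening: 0.0317
```

```bash
python3 - <<'E'
from h import *
np.set_printoptions(precision=4,suppress=True)
s=robot.read_state();print(s['t'],s['tool_pos'],s['orientation'],s['opening'])
E
```

```text
13.3 [ 0.5553 -0.2785  0.1601] [-0.0043 -3.1405 -0.001 ] 0.03168377357037959
```

Down 11.5 cm to about z = 0.0455, then release, and rise.

>>> {"api": "step_arm", "payload": {"deltas": [{"offset":[0,0,4],"roll":0},{"offset":[0,0,4],"roll":0},{"offset":[0,0,2],"roll":0},{"offset":[0,0,0.8],"roll":0},{"offset":[0,0,0.5],"roll":0},{"offset":[0,0,0.2],"roll":0},{"offset":[0,0,0],"roll":0},{"offset":[0,0,0],"roll":0}]}}

```text
t: 14.3
tool_pos: [0.5564, -0.2793, 0.0464]
orientation: [0.004, 3.141, -0.001]
force: [0.2, 1.0, 0.0]
opening: 0.0318
```

>>> {"api": "step_arm", "payload": {"deltas": [{"offset":[0,0,0],"roll":0},{"offset":[0,0,0],"roll":0},{"offset":[0,0,0],"roll":0},{"offset":[0,0,0],"roll":0},{"offset":[0,0,-2],"roll":0},{"offset":[0,0,-4],"roll":0},{"offset":[0,0,-5],"roll":0},{"offset":[0,0,-5],"roll":0},{"offset":[2,0,-5],"roll":0},{"offset":[5,2,-3],"roll":0},{"offset":[5,2,0],"roll":0},{"offset":[3,4,0],"roll":0}], "fingers": 6.0}}

```text
t: 15.8
tool_pos: [0.4047, -0.1987, 0.2879]
orientation: [0.008, 3.139, -0.003]
force: [-0.4, -0.4, 0.6]
opening: 0.0599
```

>>> {"api": "step_arm", "payload": {"deltas": [{"offset":[0,4.5,0],"roll":0},{"offset":[0,4.5,0],"roll":0},{"offset":[0,4.5,0],"roll":0},{"offset":[0,4.5,0],"roll":0},{"offset":[0,4.5,0],"roll":0},{"offset":[0,4.5,0],"roll":0},{"offset":[0,4.5,0],"roll":0},{"offset":[0,0,0],"roll":0},{"offset":[0,0,0],"roll":0}]}}

```text
t: 16.92
tool_pos: [0.4071, 0.1161, 0.2866]
orientation: [0.003, 3.14, -0.0]
force: [0.1, -1.4, 0.3]
opening: 0.0598
```

```bash
python3 - <<'E'
from h import *
np.set_printoptions(precision=4,suppress=True)
s=robot.read_state();print(s['t'],s['tool_pos'],s['orientation'],s['opening'])
P={n:cams.read_camera(n) for n in('wrist','top','scene')}
im=P['top']['pixels'].astype(int); w=((im.min(2)>150)&(im.max(2)-im.min(2)<50)).astype(np.uint8)
N,L,S,C=cv2.connectedComponentsWithStats(w)
for i in range(1,N):
    if 40<S[i,4]<150: print(S[i,4],C[i],'.059',atz(P['top'],C[i],.059)[:2],'.089',atz(P['top'],C[i],.089)[:2])
for k,z in (('latch_knob',.201),('socket',.148),('locking_arm',.148)):
    obs=[]
    for n,p in P.items():
        for d in cams.pinpoint(p,k)[:1]:
            obs.append((p,d['xy']));print(n,k,d['score'],d['xy'],atz(p,d['xy'],z))
    if len(obs)>1: print('tri',tri(obs))
a=P['wrist']['pixels'];b=np.hstack([P['scene']['pixels'][110:310,200:440],P['top']['pixels'][110:310,200:440]])
b=cv2.resize(b,(640,267))
cv2.imwrite('pics/c3.png',np.vstack([a[100:],b])[:,:,::-1])
E
```

```text
16.925 [0.4071 0.1161 0.2866] [ 0.0031  3.1403 -0.0004] 0.05977008651698405
136 [226.1103 142.7868] .059 [0.7367 0.2468] .089 [0.7259 0.2408]
107 [426.2897 163.0748] .059 [ 0.654  -0.2939] .089 [ 0.6453 -0.2858]
111 [226.1712 170.3694] .059 [0.6586 0.2471] .089 [0.6497 0.241 ]
100 [374.98 168.28] .059 [ 0.6458 -0.1541] .089 [ 0.6373 -0.1497]
107 [426.4486 179.8692] .059 [ 0.6072 -0.2899] .089 [ 0.5997 -0.2819]
101 [376.0495 184.4752] .059 [ 0.6008 -0.1538] .089 [ 0.5935 -0.1494]
110 [426.6273 197.1636] .059 [ 0.5598 -0.2858] .089 [ 0.5536 -0.278 ]
106 [377.3208 200.8208] .059 [ 0.556  -0.1539] .089 [ 0.5498 -0.1495]
wrist latch_knob 0.97 [319.9, 300.7] [0.5087 0.1177 0.201 ]
scene latch_knob 0.82 [367.7, 213.1] [0.5077 0.1221 0.201 ]
tri [0.508  0.1197 0.2004]
wrist socket 0.76 [326.8, 268.6] [0.5042 0.126  0.148 ]
top socket 0.52 [225.6, 145.3] [0.6979 0.2302 0.148 ]
scene socket 0.93 [366.0, 229.0] [0.5126 0.1306 0.148 ]
tri [0.56   0.165  0.2313]
scene locking_arm 0.41 [313.8, 280.4] [0.6684 0.1746 0.148 ]
```

View pics/c3.png

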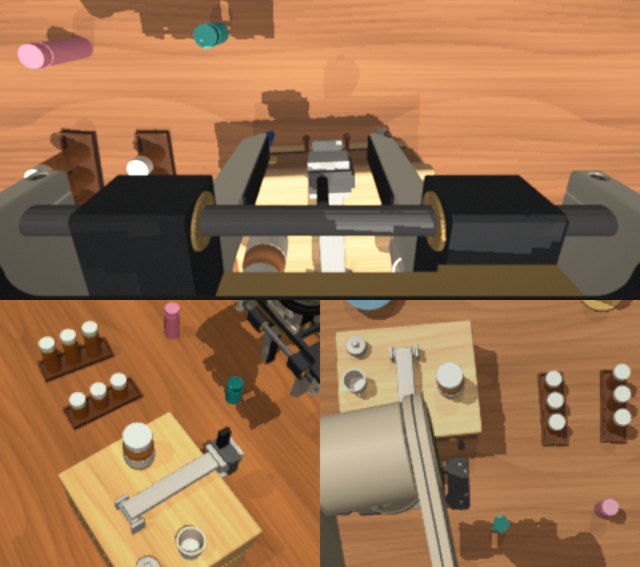

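Both placed vials stand in line with their rows in the top and scene views. The latch knob is at about (0.508, 0.120). I'll go over it, turned to the chest's yaw, and measure from closer.

>>> {"api": "step_arm", "payload": {"deltas": [{"offset":[0,0,0],"roll":-0.075},{"offset":[-2,0,0],"roll":0},{"offset":[-3,-0.3,0],"roll":0},{"offset":[-3,0,0],"roll":0},{"offset":[-2,0,2],"roll":0},{"offset":[0,0,2],"roll":0},{"offset":[0,0,0],"roll":0},{"offset":[0,0,0],"roll":0}]}}

```text
t: 18.52
tool_pos: [0.5066, 0.1207, 0.2462]
orientation: [-0.114, 3.139, 0.0]
force: [-0.6, -0.2, -0.7]
opening: 0.0603
```

```bash
cat > m3.py <<'E'
from h import *
import sys
np.set_printoptions(precision=4,suppress=True)
s=robot.read_state();print(s['t'],s['tool_pos'],s['orientation'],s['opening'],s['force'])
P={n:cams.read_camera(n) for n in('wrist','scene')}
obs=[]
for n,p in P.items():
    for d in cams.pinpoint(p,'latch_knob')[:1]:
        obs.append((p,d['xy']));print(n,d['score'],d['xy'],atz(p,d['xy'],.201))
if len(obs)>1:print(tri(obs))
a=P['wrist']['pixels'][180:400,200:460];b=P['scene']['pixels'][150:260,300:430]
cv2.imwrite('pics/'+sys.argv[1],np.hstack([cv2.resize(x,(390,330),interpolation=cv2.INTER_CUBIC) for x in(a,b)])[:,:,::-1])
E
python3 m3.py k1.png
```

```text
18.525 [0.5066 0.1207 0.2462] [-0.1138  3.1392  0.0001] 0.06028981036823482 [-0.6378 -0.1783 -0.7373]
wrist 0.56 [317.6, 219.1] [0.506  0.1203 0.201 ]
scene 0.62 [365.5, 211.9] [0.51   0.1173 0.201 ]
[0.5082 0.1184 0.1987]
```

View pics/k1.png

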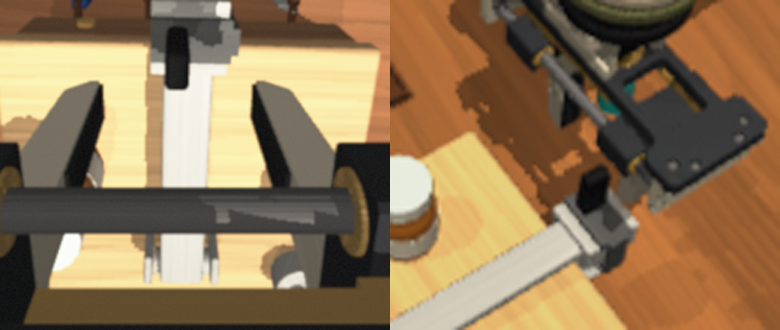

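Knob sits midway between the fingers (wrist crop (177,58); fingers 103 and 252) and the arm is parallel to the tool. I'll descend around it and close.

>>> {"api": "step_arm", "payload": {"deltas": [{"offset":[-0.1,0.1,2],"roll":0},{"offset":[0,0,2],"roll":0},{"offset":[0,0,1.2],"roll":0},{"offset":[0,0,0.9],"roll":0},{"offset":[0,0,0],"roll":0}]}}

```text
t: 19.35
tool_pos: [0.5074, 0.1216, 0.1837]
orientation: [0.113, -3.138, 0.0]
force: [0.4, 0.3, 0.5]
opening: 0.0596
```

>>> {"api": "step_arm", "payload": {"deltas": [{"offset":[0,0,0],"roll":0},{"offset":[0,0,0],"roll":0},{"offset":[0,0,0],"roll":0},{"offset":[0,0,0],"roll":0},{"offset":[0,0,0],"roll":0},{"offset":[0,0,0],"roll":0},{"offset":[0,0,0],"roll":0}], "fingers": 0.8, "grip_force": 30}}

```text
t: 20.23
tool_pos: [0.508, 0.1214, 0.1847]
orientation: [-0.113, 3.14, -0.001]
force: [-0.3, -2.0, -0.3]
opening: 0.0117
```

>>> {"api": "step_arm", "payload": {"deltas": [{"offset":[0,0.3,0],"roll":0},{"offset":[0,0.3,0],"roll":0},{"offset":[0,0.3,0],"roll":0},{"offset":[0,0.2,0],"roll":0},{"offset":[0,0,0],"roll":0},{"offset":[0,0,0],"roll":0}]}}

```text
t: 20.98
tool_pos: [0.5074, 0.1323, 0.1847]
orientation: [-0.113, 3.139, -0.002]
force: [1.3, -6.3, 0.9]
opening: 0.0117
```

>>> {"api": "step_arm", "payload": {"deltas": [{"offset":[0,0.1,0],"roll":0},{"offset":[0,0.1,0],"roll":0},{"offset":[0,0,0],"roll":0},{"offset":[0,0,0],"roll":0}]}}

```text
t: 21.48
tool_pos: [0.5073, 0.1341, 0.1847]
orientation: [-0.113, 3.139, -0.002]
force: [2.6, -5.9, 0.0]
opening: 0.012
```

>>> {"api": "step_arm", "payload": {"deltas": [{"offset":[0,0.1,0],"roll":0},{"offset":[0,0,0],"roll":0},{"offset":[0,0,0],"roll":0}]}}

```text
t: 21.85
tool_pos: [0.5073, 0.1348, 0.1847]
orientation: [-0.112, 3.139, -0.003]
force: [3.2, -7.4, 0.0]
opening: 0.0119
```

>>> {"api": "step_arm", "payload": {"deltas": [{"offset":[0,0.1,0],"roll":0},{"offset":[0,0,0],"roll":0},{"offset":[0,0,0],"roll":0}]}}

```text
t: 22.22
tool_pos: [0.5073, 0.135, 0.1847]
orientation: [-0.112, 3.139, -0.005]
force: [2.7, -11.6, 0.3]
opening: 0.0121
```

Force jumped from 7 to 11.6 N with the tool hardly moving, so the latch is at its stop. I'll lift along the hinge arc.

>>> {"api": "step_arm", "payload": {"deltas": [{"offset":[-0.3,0,-0.89],"roll":0},{"offset":[-0.34,0,-0.88],"roll":0},{"offset":[-0.41,0,-0.85],"roll":0},{"offset":[0,0,0],"roll":0}]}}

```text
t: 22.72
tool_pos: [0.5164, 0.1354, 0.21]
orientation: [0.111, -3.136, 0.006]
force: [-3.0, -13.5, -3.0]
opening: 0.0116
```

>>> {"api": "step_arm", "payload": {"deltas": [{"offset":[-0.41,-0.1,-0.85],"roll":0},{"offset":[-0.49,0,-0.8],"roll":0},{"offset":[-0.49,0,-0.8],"roll":0},{"offset":[-0.57,0,-0.75],"roll":0},{"offset":[-0.57,0,-0.75],"roll":0},{"offset":[0,0,0],"roll":0}]}}

```text
t: 23.48
tool_pos: [0.5418, 0.1366, 0.2496]
orientation: [0.111, -3.136, 0.005]
force: [-4.3, -11.7, -0.4]
opening: 0.0117
```

>>> {"api": "step_arm", "payload": {"deltas": [{"offset":[-0.64,0,-0.69],"roll":0},{"offset":[-0.64,0,-0.69],"roll":0},{"offset":[-0.7,0,-0.62],"roll":0},{"offset":[-0.7,0,-0.62],"roll":0},{"offset":[-0.76,0,-0.57],"roll":0},{"offset":[0,0,0],"roll":0},{"offset":[0,0,0],"roll":0}]}}

```text
t: 24.35
tool_pos: [0.5763, 0.1384, 0.2815]
orientation: [0.11, -3.137, 0.006]
force: [-3.1, -13.2, 0.5]
opening: 0.0119
```

```bash
python3 - <<'E'
from h import *
np.set_printoptions(precision=4,suppress=True)
s=robot.read_state();print(s['t'],s['tool_pos'],s['orientation'],s['opening'],s['force'],s['dq'])
P={n:cams.read_camera(n) for n in('top','scene')}
for n,p in P.items():
    for k in('socket','latch_knob'):
        for d in cams.pinpoint(p,k)[:1]: print(n,k,d['score'],d['xy'])
    for x in ([.545,.13,.148+.109],[.507,.128,.148]): print(n,'expect socket up/ball',proj(p,x))
cv2.imwrite('pics/f.png',cv2.resize(np.hstack([P['scene']['pixels'][90:340,200:440],P['top']['pixels'][90:340,200:440]]),(796,415))[:,:,::-1])
E
```

```text
24.35 [0.5763 0.1384 0.2815] [ 0.1102 -3.1368  0.006 ] 0.01194073783932007 [ -3.0816 -13.1721   0.495 ] [ 0.0018 -0.0019  0.0023  0.     -0.0034 -0.002 ]
top socket 0.76 [260.4, 199.1]
top latch_knob 0.71 [256.4, 178.4]
top expect socket up/ball [261.2255 192.9652]
top expect socket up/ball [268.0137 218.1759]
scene socket 0.72 [355.6, 211.5]
scene expect socket up/ball [356.1991 210.5959]
scene expect socket up/ball [367.4849 226.9182]
```

View pics/f.png

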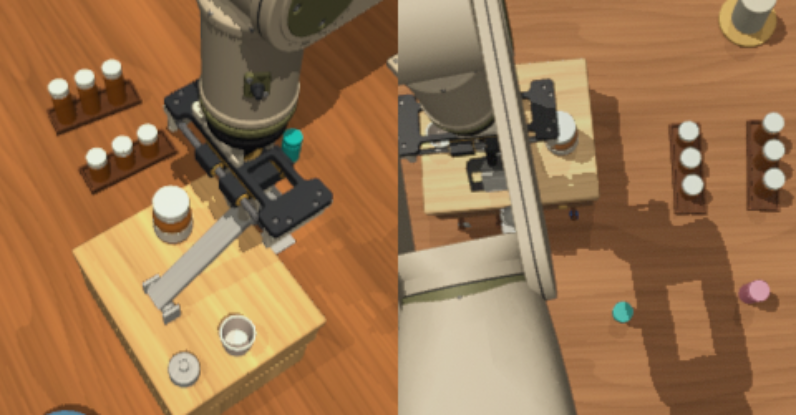

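The arm is raised (scene socket at (356,211), as predicted for about 11 cm). The vials, jar, cup and clicker are in place. I'll hold briefly, then hand in.

>>> {"api": "step_arm", "payload": {"deltas": [{"offset":[0,-0.1,0],"roll":0},{"offset":[0,0,0],"roll":0},{"offset":[0,0,0],"roll":0},{"offset":[0,0,0],"roll":0},{"offset":[0,0,0],"roll":0},{"offset":[0,0,0],"roll":0}]}}

```text
t: 25.4
tool_pos: [0.5763, 0.1383, 0.2815]
orientation: [0.111, -3.137, 0.004]
force: [-2.0, -9.4, 0.4]
opening: 0.012
```

```bash
python3 -c "
from h import *
s=robot.read_state();print(s['t'],s['tool_pos'],s['opening'],s['force']);print(robot.close_job())"
```

```text
25.4 [0.57627471 0.13829836 0.28145609] 0.011996764108397987 [-2.01370247 -9.3764989   0.4224307 ]
the job is handed in; nothing more can be done
None
```

The job is done and handed in at 25.4 s. The short and tall vials stand upright and released in the robot-end places of their matching trays. I then pulled the latch knob left to its stop and lifted the arm's end off the ball.

- **Vials:** the cap positions in the top view lie within about 2 mm of the gap centres. Both pictures after placing show them in line with the fixed vials.
- **Latch:** at the stop the side force jumped from about 7 to 11.6 N while the tool hardly moved.
- **Locking arm:** the gripper rose 9.7 cm, which puts the socket about 10.8 cm above the ball. The scene camera found the socket about 1 px from where that height predicts. The top camera was 6 px off and did not fit as well, but its view was partly blocked by the robot.
- **At hand-in:** the gripper was steady with the knob still held (12 mm opening, about 9 N side force). In the last picture the jar and the visible part of the chest top looked undisturbed. The cup and clicker showed clearly only in the scene view.

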